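Tip the hexagonal chock out of its nest and weigh it

ROBOT

A 7-joint arm with a two-finger parallel gripper is mounted at the origin on the work surface. World frame = base frame: x ahead of the robot, y to its left, z up, the work surface at z = 0. Lengths are in mm, angles in rad, forces in N, time in s.
With the tool pointing down it reaches from about 425 to 875 mm from the base axis. Payload 4.7 kg.
Tool frame: the origin (TCP) lies on the centre line of the jaws, within the pads' length; the fingertips stand tip_extent ahead of it and the grasp point (between the pads) is the TCP (tip_extent is the distance from the TCP to the fingertips, in mm); z points along the fingers, y is the direction in which the jaws open and shut (so a half turn about z gives the same grasp; the last joint's range is limited). The gripper opens to 87 mm and grips with 3 to 60 N. Pads are 19 mm wide; open, the fingers measure 117 mm over their backs; the gripper's body (75 mm by 190 mm) begins 51 mm behind the grasp point.
Start: joints at [1.313, 0.321, -0.07, 1.45, 0.023, 1.371, -0.057], TCP at [174.481, -626.166, 206.087] pointing down, gripper open.
Joint ranges: [-2.86, 2.86], [-0.3, 2.09], [-1.38, 1.24], [0.06, 2.45], [-1.56, 4.7], [0.09, 2.05], [-2.69, 2.69]. Speed limits (rad/s): [2.57, 2.57, 3.14, 3.14, 3.14, 3.14, 3.14].

INTERFACE

Orientations are given as a 3x3 rotation matrix whose columns are the frame's x, y, z axes.
In Python, from bench import observe, camera, camera_info, close_job, silhouettes, pinpoint, tip_extent gives the robot as it stands.
- The arm moves only by the tool drive_tool, never from a script. Its argument "moves" is a list of rows, each a list of 7 numbers: the shift along the world's x, y, z in cm, then the turn, a rotation vector about the world's x, y, z in rad, then the closure in counts, from 0 (fully open) to 255 (shut). A call has 1 to 10 rows; each row is the pose to reach, as a shift and turn from the pose commanded when the call began; what a row does not reach only later rows make up. A row lasts 1/10 s, in which the tool goes at most 50 mm and 8.59 degrees, less where a joint would pass 70% of its speed; a pose out of reach is approached as far as the arm can. A call with a gripper value outside its range is refused whole. The fingers move at their own pace and stop on an object; the grip force is fixed at half the most. Time passes only in rows, so rows that repeat a pose let the fingers close. It gives the time, the measured TCP pose, the force and the opening at its end, in the units of the state.
- observe(): the state, without advancing time (a new reading comes with each control period).
- camera(name): name is "scene" or "top" or "wrist"; returns (picture, depth): 384x512x3 uint8, red, green, blue; 384x512 float32, mm along the optical axis (not along the pixel's ray), 0 where there is no reading.
- camera_info(name): a dict with "fovy" (degrees; the focal length in pixels is half the picture's height over the tangent of half this angle, whatever the lens; pixels are square), "cx", "cy" (the principal point, pixels), "view" (4x4, takes a point from world to camera coordinates). Camera axes: x right, y up, looking along -z (the intrinsics and any distortion apply to the point x, -y, -z); pixel columns grow to the right and rows downward; lengths in mm; the calibration is good to about 2 mm. A picture is of the moment at which its call begins: read the wrist's pose just before it. camera_info takes no time and is no camera call; for the wrist camera it gives the pose at the moment of the call.
- close_job(): hands the job in, once; it reports no verdict.
Trained networks look in the newest picture that a camera, given by its name, has taken for a name from the list of things; names that differ only in an ending like _2 or _b are one class to them, and where a whole thing is asked for, a point or a joint stands for the part that bears it (a point fixed in the world has none). Each returns a list of dicts, best first, with "conf" (0 to 1); they miss things now and then, are a little off and sometimes report something else, mostly with a low value. They report only what shows in the picture. A call takes as long as a camera call. They do not tell look-alikes from the thing itself.
- silhouettes(thing, camera): "region" (384x512 bool, what is visible of it).
- pinpoint(thing, camera): "xyz" ([x, y, z] in mm, in world coordinates, good to about 4 mm: a listed point, or the origin of a listed thing).
The state is a dict: "clock": time; "joint_positions": joint angles; "joint_velocities": joint speeds; "joint_efforts": joint torques, N m; "position": TCP position; "eef_rot": TCP orientation; "wrist_force": force on the tool from outside, world axes, zero at the start; "torque": the same for the moment, N m; "grip_width": finger opening in mm.
Only numpy, scipy, OpenCV 4.12 (cv2) and the standard library are available. Lean on these libraries where they do the work, as an engineer would, in place of code of your own. Each camera call takes 0.05 s, during which the arm holds its last target. There are 200 camera calls.

TASK

The large hexagonal aluminium chock sits flush in its plywood nest, too close to the walls for fingers. Press its end beside the notched wall down as far as it goes, so that its other end tips up and stays up; then lift it out by the raised end and set it gently, lying flat, in the middle of the bench scale's steel pan.

Things in the scene. Friction and masses are not known exactly. Their poses are not given: they have to be found in the camera images.
- chock_mid (a point): centre of the large hexagonal aluminium chock, a loose 0.16 kg block, hexagonal seen from above: 96 mm long (x, between its blunt 8 mm points), 44 mm wide (y, across its 80 mm long flat sides), 24 mm high (z), two dark holes on top. Starts level in the nest, its top flush with the rim, axes along the nest's, over the nest's origin
- press_spot (a point): point on the chock's top face, 8 mm in from its +x point, beside the notch. Pressed here about 20 mm down (3 to 5 N, until it stops), the chock and the nest's stiff tilting floor under it rock together to 29 degrees, +x end down, and stay so when let go. The end wall here is low, so a finger may overhang it
- nest: fixed plywood block 124 (x) by 76 (y) by 52 mm high, pocket 104 by 52 mm; its +x end wall is only 24 mm high (the notch). Origin on the table under the middle, z up. The floor under the chock (28 mm up) tilts about y through the chock's centre. Once tipped, the chock's -x end stands 18 mm above the rim: grip its long sides there, tips just above the rim, about x=-24 mm
- scale_pan (a point): centre of the upper face of the fixed bench scale's square steel pan, 150 by 150 mm, level, 32 mm above the table; z up
Not all that is in view belongs to the job. What is shaped like the part that bears chock_mid but orange or pink is not meant.

How it is judged (in metres and radians):
On the way:
1. the chock leans in its nest, one end tipped up by more than 20 degrees (angle between chock_mid's own z axis and vertical above 0.35 rad and horizontal distance between chock_mid and nest below 0.03 m and height (world z) of chock_mid below 0.055 m), for 0.2 s.
At the end, for the whole second after the job is handed in: The chock lies flat (within 10 degrees) and still on the scale's pan, resting on one of its two hexagonal faces, its centre within 45 mm of the pan's centre, released (horizontal distance between chock_mid and scale_pan below 0.045 m and z of chock_mid in the frame of scale_pan between 0.007 and 0.018 m and angle between the z axis of chock_mid and the z axis of scale_pan, either way round below 0.175 rad and linear speed of chock below 0.03 m/s); the robot touches nothing.
It fails at once if the chock is dropped: falling free faster than 0.9 m/s (a fall of some 40 mm) (contact force between the fingers and chock below 0.01 N and linear speed of chock above 0.9 m/s).
It also fails if it takes over 51 s, if anything falls off the work surface, if the arm or the gripper's body presses on something with over 40 N, if the wrist force passes 120 N, or if a joint passes its speed limit or range.

## Working session

There is one attempt and no reset: what is moved stays moved. The work goes in short steps, Python scripts to look and compute and a tool call to move; the robot and the scene stay as the last step left them, time stands still between calls to the robot, and variables do not carry over. Pictures are saved under pics/ and viewed, about 8 in all and at most 12, crops included, and the job is handed in when it is done.

Besides the shell and the picture viewer there is one more tool, called after "Emit:" by a JSON object that holds its "fn" and its "kwargs". drive_tool: Moves the arm, as the interface text tells. Its arguments: {"type":"object","properties":{"moves":{"type":"array","items":{"type":"array","items":{"type":"number"}}}},"required":["moves"]}

```bash
mkdir -p pics
python3 - <<'E'
from bench import *
import cv2,numpy as np
s=observe();print(s['clock'],s['position'],np.round(s['eef_rot'],3).tolist(),s['grip_width'],tip_extent)
ims=[]
for c in ['scene','top']:
    p,d=camera(c);ims.append(p)
    for t in ['chock_mid','press_spot','nest','scale_pan']:
        for r in pinpoint(t,c)[:3]: print(c,t,np.round(r['xyz'],1),round(r['conf'],2))
cv2.imwrite('pics/a.png',cv2.resize(np.vstack(ims)[:,:,::-1],None,fx=.78,fy=.78) if 0 else np.hstack(ims)[:,:,::-1][:, :])
cv2.imwrite('pics/top.png',cv2.resize(ims[1][:,:,::-1],(800,600)))
cv2.imwrite('pics/scene.png',cv2.resize(ims[0][:,:,::-1],(800,600)))
E
```

```text
0.0 [ 174.29956508 -625.58741997  204.95296   ] [[0.963, 0.268, -0.001], [0.268, -0.963, 0.002], [-0.0, -0.002, -1.0]] 87.04581983879942 19.0
scene chock_mid [695.2 308.9  15.2] 0.88
scene chock_mid [555.4  23.9  39.8] 0.69
scene chock_mid [730.8  14.9   9.1] 0.58
scene press_spot [736.6 302.7  21.1] 0.73
scene press_spot [756.2  45.8  26.7] 0.68
scene press_spot [591.7  40.5  53.7] 0.6
scene nest [561.4  24.8  41. ] 0.71
scene nest [552.9  23.3   1.7] 0.67
scene scale_pan [518.6 248.6  30.5] 0.97
top chock_mid [697.1 314.   12.8] 0.85
top chock_mid [558.   24.7  37.9] 0.64
top press_spot [737.  302.4  25.6] 0.83
top press_spot [592.3  39.4  51.9] 0.8
top press_spot [752.6  43.5  25.6] 0.68
top nest [557.2  24.    0.8] 0.56
top scale_pan [517.8 255.   31.4] 0.79
```

View pics/top.png

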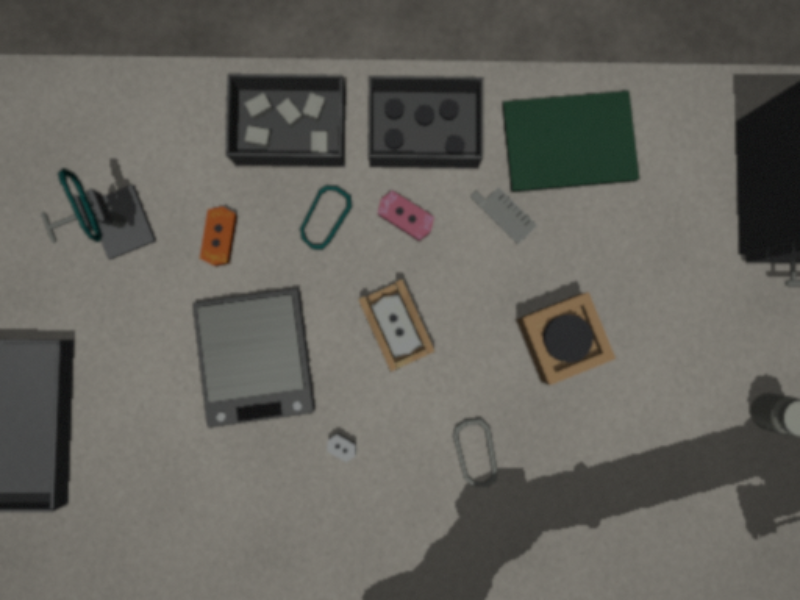

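View pics/scene.png

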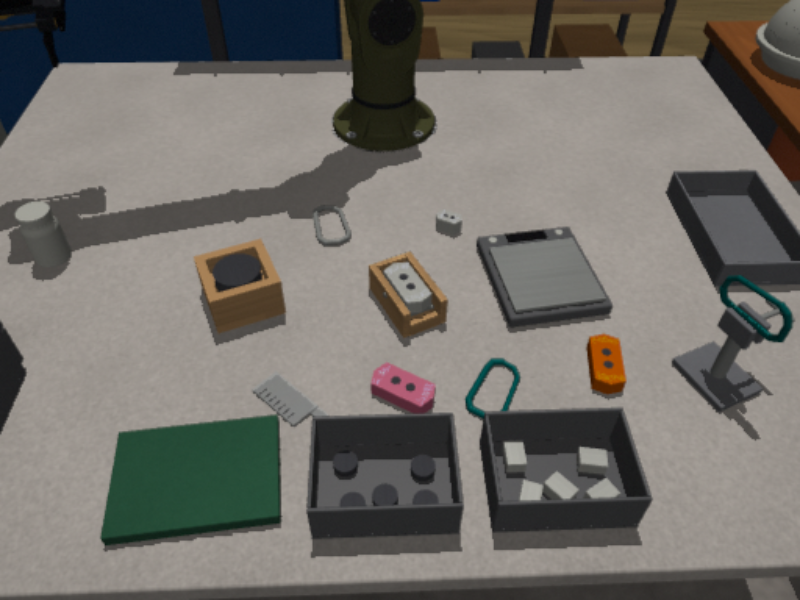

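Top view: the nest is at px (397,323), with the chock's +x end up-left and the low wall there. The scale is at (253,345). The orange and pink look-alikes lie elsewhere. Next I'll refine the nest pose and yaw from depth and silhouettes.

```bash
cat > h.py <<'E'
from bench import *
import cv2,numpy as np
def pts(c,d,info=None):
    i=info or camera_info(c);f=192/np.tan(np.radians(i['fovy'])/2)
    v,u=np.mgrid[0:384,0:512];X=np.stack([(u-i['cx'])/f*d,-(v-i['cy'])/f*d,-d,np.ones_like(d)],-1)
    return (X@np.linalg.inv(i['view']).T)[...,:3]
E
python3 - <<'E'
from h import *
print({k:v for k,v in camera_info('top').items() if k!='view'})
p,d=camera('top');P=pts('top',d)
def rect(m,n):
    q=P[m][:,:2].astype(np.float32);print(n,m.sum(),cv2.minAreaRect(q),np.median(P[m][:,2]))
for t in ['chock_mid','nest','scale_pan']:
    for r in silhouettes(t,'top')[:3]: rect(r['region']&(d>0),t+' %.2f'%r['conf'])
near=(abs(P[...,0]-557)<85)&(abs(P[...,1]-24)<85)&(d>0)
rect(near&(P[...,2]>40),'nest>40'); rect(near&(P[...,2]>15),'nest>15')
near=(abs(P[...,0]-518)<110)&(abs(P[...,1]-252)<110)&(d>0)
rect(near&(P[...,2]>26),'scale')
rect(near&(P[...,2]>12),'scale12')
E
```

```text
{'fovy': 45.78475746114825, 'cx': 263.6983948351403, 'cy': 182.81474807735827}
chock_mid 0.94 652 ((559.1334228515625, 23.899587631225586), (96.09425354003906, 45.06687927246094), 26.561283111572266) 52.232620138397465
chock_mid 0.75 638 ((734.64599609375, 8.833183288574219), (92.51937103271484, 50.2247428894043), 61.60188674926758) 23.98447892008221
chock_mid 0.58 729 ((699.499267578125, 312.8343200683594), (54.73194122314453, 96.86614227294922), 80.92022705078125) 23.74211266340012
nest 0.93 1085 ((555.637451171875, 22.88296127319336), (132.58372497558594, 86.22464752197266), 26.205669403076172) 50.21085056285892
nest 0.67 5612 ((503.16552734375, 251.7613983154297), (202.2370147705078, 176.03469848632812), 8.375951766967773) 30.71622909624739
scale_pan 0.74 5626 ((504.3252258300781, 252.7611083984375), (199.73812866210938, 177.67495727539062), 8.375951766967773) 30.708204481586904
nest>40 1270 ((556.6752319335938, 23.106552124023438), (123.84825897216797, 79.48819732666016), 24.988935470581055) 52.10359867575721
nest>15 1456 ((556.740478515625, 23.150157928466797), (124.01741027832031, 79.4698715209961), 24.7274227142334) 51.702008300313764
scale 4100 ((505.410400390625, 248.64297485351562), (195.5467529296875, 167.93739318847656), 7.1080522537231445) 31.89921822499491
scale12 5502 ((505.1588134765625, 249.32362365722656), (200.3861083984375, 170.63046264648438), 8.375951766967773) 30.820556577810066
```

Emit:
{"fn": "drive_tool", "kwargs": {"moves": [[4,6.5,0,0,0,0,255],[8,13,0,0,0,0.05,255],[12,19,0,0,0,0.1,255],[16,25.5,0,0,0,0.17,255],[20,32,0,0,0,0.17,255],[24,38,0,0,0,0.17,255],[28,44.5,0,0,0,0.17,255],[32,51,0,0,0,0.17,255],[36,57,0,0,0,0.17,255],[38,60.5,0,0,0,0.17,255]]}}

```text
clock: 1.7
position: [441.5, -201.1, 206.6]
eef_rot: [[0.904, 0.427, 0.001], [0.427, -0.904, -0.001], [0.0, 0.001, -1.0]]
wrist_force: [0.7, -0.4, -1.1]
grip_width: 14.9
```

Emit:
{"fn": "drive_tool", "kwargs": {"moves": [[3,5,0,0,0,0,255],[6,9.5,0,0,0,0,255],[9,14,0,0,0,0,255],[12,19,0,0,0,0,255],[15.2,24.2,0,0,0,0,255],[15.2,24.2,-4,0,0,0,255],[15.2,24.2,-8,0,0,0,255],[15.2,24.2,-8,0,0,0,255]]}}

```text
clock: 2.5
position: [588.4, 40.0, 120.4]
eef_rot: [[0.903, 0.43, -0.011], [0.43, -0.903, 0.0], [-0.01, -0.005, -1.0]]
wrist_force: [-0.3, -1.3, -0.1]
grip_width: -0.1
```

Run:
```python
from h import *
s=observe();print(s['clock'],s['position'],np.round(s['eef_rot'],3).tolist(),s['grip_width'],s['wrist_force'])
a,_=camera('wrist')
for t in ['press_spot','chock_mid']:
    for r in pinpoint(t,'wrist')[:2]: print(t,np.round(r['xyz'],1),round(r['conf'],2))
cv2.imwrite('pics/w1.png',cv2.cvtColor(a,cv2.COLOR_RGB2BGR))
```

```text
2.5 [588.36544803  39.98489044 120.37716936] [[0.903, 0.43, -0.011], [0.43, -0.903, 0.0], [-0.01, -0.005, -1.0]] -0.11623563819175575 [-0.27399854 -1.32469236 -0.0968139 ]
press_spot [753.9  44.8  19.8] 0.85
press_spot [590.5  41.7  55.5] 0.56
chock_mid [552.2  22.1  36.3] 0.97
chock_mid [731.7  12.2  11.8] 0.94
```

View pics/w1.png

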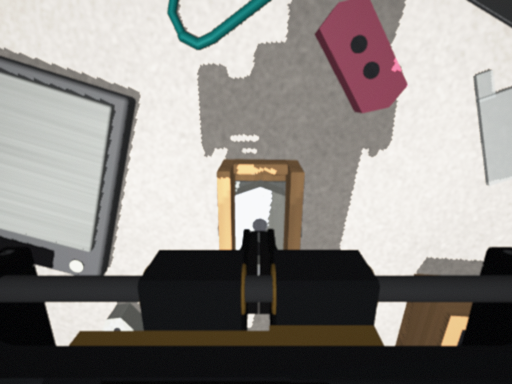

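Emit:
{"fn": "drive_tool", "kwargs": {"moves": [[0.5,0.1,-2,0,0,0,255],[0.5,0.1,-4,0,0,0,255],[0.5,0.1,-4.5,0,0,0,255],[0.5,0.1,-4.8,0,0,0,255],[0.5,0.1,-5,0,0,0,255],[0.5,0.1,-5.2,0,0,0,255],[0.5,0.1,-5.4,0,0,0,255],[0.5,0.1,-5.4,0,0,0,255]]}}

```text
clock: 3.45
position: [597.6, 40.1, 72.2]
eef_rot: [[0.904, 0.428, 0.0], [0.428, -0.904, -0.0], [0.0, 0.0, -1.0]]
wrist_force: [0.5, -0.7, 0.6]
grip_width: 0.1
```

Emit:
{"fn": "drive_tool", "kwargs": {"moves": [[-0.3,0,0,0,0,0,255],[-0.3,0,-0.3,0,0,0,255],[-0.3,0,-0.5,0,0,0,255],[-0.3,0,-0.7,0,0,0,255],[-0.3,0,-0.9,0,0,0,255],[-0.3,0,-1.1,0,0,0,255],[-0.3,0,-1.2,0,0,0,255],[-0.3,0,-1.2,0,0,0,255]]}}

```text
clock: 4.25
position: [594.5, 40.1, 59.9]
eef_rot: [[0.904, 0.428, -0.0], [0.428, -0.904, -0.0], [-0.0, -0.0, -1.0]]
wrist_force: [0.1, 1.0, -0.6]
grip_width: 0.0
```

Emit:
{"fn": "drive_tool", "kwargs": {"moves": [[0,0,-0.2,0,0,0,255],[0,0,-0.4,0,0,0,255],[0,0,-0.5,0,0,0,255],[0,0,-0.6,0,0,0,255],[0,0,-0.6,0,0,0,255]]}}

```text
clock: 4.75
position: [594.5, 40.1, 53.9]
eef_rot: [[0.904, 0.428, -0.0], [0.428, -0.904, -0.0], [-0.0, -0.0, -1.0]]
wrist_force: [-0.2, -0.9, -0.2]
grip_width: 0.7
```

Run:
```python
from h import *
a,_=camera('scene')
cv2.imwrite('pics/s2.png',cv2.resize(a[130:230,200:320,::-1],None,fx=5,fy=5,interpolation=cv2.INTER_CUBIC))
```

```text
(no output)
```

View pics/s2.png

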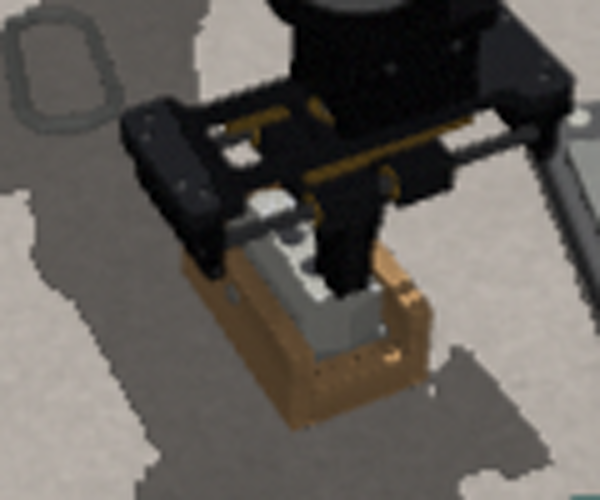

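The chock has rocked: its far end (crop 270,205) is up and the near end down under the finger. I'll press a little further to reach the stop, then rise.

Emit:
{"fn": "drive_tool", "kwargs": {"moves": [[0,0,-0.15,0,0,0,255],[0,0,-0.3,0,0,0,255],[0,0,-0.4,0,0,0,255],[0,0,-0.4,0,0,0,255]]}}

```text
clock: 5.2
position: [594.4, 40.1, 49.8]
eef_rot: [[0.904, 0.428, -0.0], [0.428, -0.904, -0.0], [-0.0, -0.0, -1.0]]
wrist_force: [0.6, 0.2, -0.7]
grip_width: 0.3
```

Emit:
{"fn": "drive_tool", "kwargs": {"moves": [[0,0,0.6,0,0,0,255],[0,0,2,0,0,0,255],[0,0,5,0,0,0,255],[-1,-0.5,9,0,0,0,255],[-6,-2.6,9,0,0,0,100],[-8,-3.8,9,0,0,0,0],[-8,-3.8,9,0,0,0,0],[-8,-3.8,9,0,0,0,0]]}}

```text
clock: 6.0
position: [515.3, 1.8, 141.5]
eef_rot: [[0.904, 0.427, 0.003], [0.427, -0.904, -0.001], [0.002, 0.002, -1.0]]
wrist_force: [-0.2, 0.1, 0.9]
grip_width: 24.7
```

Run:
```python
from h import *
s=observe();print(s['clock'],s['position'],np.round(s['eef_rot'],3).tolist(),s['grip_width'],s['wrist_force'])
i=camera_info('wrist');a,d=camera('wrist');P=pts('wrist',d,i)
for r in pinpoint('chock_mid','wrist')[:2]: print(np.round(r['xyz'],1),round(r['conf'],2))
for r in silhouettes('chock_mid','wrist')[:2]:
    m=r['region']&(d>0);q=P[m];q=q[(q[:,2]>20)]
    print(r['conf'],len(q),q.mean(0))
c,s_=np.cos(np.radians(25.3)),np.sin(np.radians(25.3))
def loc(q): e=q-np.array([557.3,23.6,0]);return np.stack([e[:,0]*c+e[:,1]*s_,-e[:,0]*s_+e[:,1]*c,e[:,2]],1)
L=loc(P[d>0]);k=(abs(L[:,0])<62)&(abs(L[:,1])<40)&(L[:,2]>15);L=L[k]
for x in range(-60,60,10):
    t=L[(L[:,0]>=x)&(L[:,0]<x+10)]
    mid=t[abs(t[:,1])<12];hi=t[(t[:,2]>56)&(t[:,2]<85)]
    if len(mid): print(x,len(mid),np.median(mid[:,2]).round(1),'y>rim',np.percentile(hi[:,1],[2,98]).round(1) if len(hi) else '')
cv2.imwrite('pics/w3.png',cv2.cvtColor(a,cv2.COLOR_RGB2BGR))
```

```text
6.0 [515.34780832   1.8328048  141.52089528] [[0.904, 0.427, 0.003], [0.427, -0.904, -0.001], [0.002, 0.002, -1.0]] 24.741693700350993 [-0.23010508  0.1154963   0.91717379]
[555.6  24.2  35.1] 0.61
0.75 469 [702.6329605  -16.60357866  23.05394534]
0.7 4659 [556.84178055  24.24695338  51.29229418]
-60 380 51.0 y>rim 
-50 308 51.7 y>rim 
-40 383 51.7 y>rim 
-30 5845 263.3 y>rim 
-20 2160 243.8 y>rim 
-10 292 51.3 y>rim 
0 295 51.4 y>rim 
10 318 51.3 y>rim 
20 302 51.2 y>rim 
30 340 51.3 y>rim 
40 142 51.2 y>rim 
50 305 23.1 y>rim
```

View pics/w3.png

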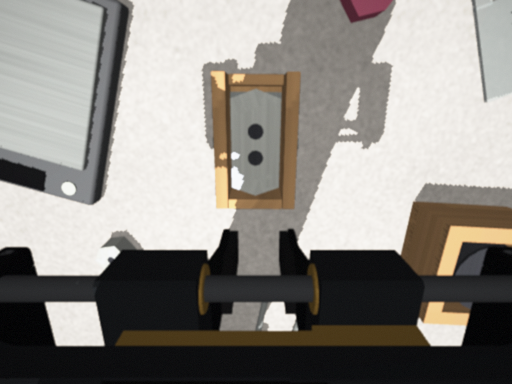

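The picture shows the chock level again (top at 51 mm): I stopped short of the latch. I'll press again until the force rises.

Emit:
{"fn": "drive_tool", "kwargs": {"moves": [[2,1,0,0,0,0,255],[6,2.9,0,0,0,0,255],[8,3.8,0,0,0,0,255],[8,3.8,-4,0,0,0,255],[8,3.8,-6.5,0,0,0,255],[8,3.8,-6.8,0,0,0,255],[8,3.8,-7.1,0,0,0,255],[8,3.8,-7.4,0,0,0,255],[8,3.8,-7.7,0,0,0,255],[8,3.8,-8,0,0,0,255]]}}

```text
clock: 7.15
position: [595.5, 40.1, 61.1]
eef_rot: [[0.904, 0.427, 0.002], [0.427, -0.904, -0.0], [0.002, 0.001, -1.0]]
wrist_force: [0.2, 1.0, 0.2]
grip_width: 0.3
```

Emit:
{"fn": "drive_tool", "kwargs": {"moves": [[0,0,-0.25,0,0,0,255],[0,0,-0.5,0,0,0,255],[0,0,-0.75,0,0,0,255],[0,0,-1,0,0,0,255],[0,0,-1,0,0,0,255]]}}

```text
clock: 7.65
position: [594.3, 40.1, 49.6]
eef_rot: [[0.904, 0.428, -0.001], [0.428, -0.904, -0.0], [-0.001, -0.0, -1.0]]
wrist_force: [0.2, -1.0, 0.2]
grip_width: 0.4
```

Emit:
{"fn": "drive_tool", "kwargs": {"moves": [[0,0,-0.15,0,0,0,255],[0,0,-0.3,0,0,0,255],[0,0,-0.3,0,0,0,255]]}}

```text
clock: 7.95
position: [594.5, 40.1, 46.9]
eef_rot: [[0.904, 0.428, -0.0], [0.428, -0.904, -0.0], [-0.0, -0.0, -1.0]]
wrist_force: [0.3, -0.7, -0.0]
grip_width: -0.1
```

Emit:
{"fn": "drive_tool", "kwargs": {"moves": [[0,0,-0.15,0,0,0,255],[0,0,-0.3,0,0,0,255],[0,0,-0.3,0,0,0,255]]}}

```text
clock: 8.25
position: [594.4, 40.1, 43.8]
eef_rot: [[0.904, 0.428, -0.001], [0.428, -0.904, -0.0], [-0.001, -0.0, -1.0]]
wrist_force: [-0.1, 0.6, -0.2]
grip_width: 0.8
```

Run:
```python
from h import *
for k in range(3): print(np.round(observe()['wrist_force'],2)); a,_=camera('scene')
cv2.imwrite('pics/s4.png',cv2.resize(a[130:230,200:320,::-1],None,fx=5,fy=5,interpolation=cv2.INTER_CUBIC))
```

```text
[-0.14  0.58 -0.2 ]
[-0.14 -0.05  0.58]
[ 0.69 -0.09 -0.69]
```

View pics/s4.png

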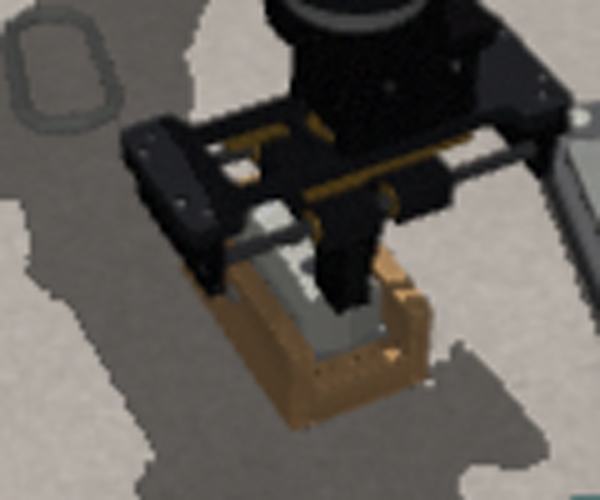

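```bash
cat >> h.py <<'E'
def prof(cam):
    i=camera_info(cam);a,d=camera(cam);P=pts(cam,d,i)[d>0]
    c,s=np.cos(np.radians(25.3)),np.sin(np.radians(25.3))
    e=P-np.array([557.3,23.6,0]);L=np.stack([e[:,0]*c+e[:,1]*s,-e[:,0]*s+e[:,1]*c,e[:,2]],1)
    for x in range(-60,70,10):
        t=L[(abs(L[:,0]-x)<5)&(abs(L[:,1])<18)&(L[:,2]>5)&(L[:,2]<300)]
        if len(t): print(x,len(t),np.percentile(t[:,2],[10,30,50,70,90]).round(0))
    return a,d
E
python3 - <<'E'
from h import *
prof('scene')
s=observe();i=camera_info('scene')
f=192/np.tan(np.radians(i['fovy'])/2)
R=s['eef_rot'];p=s['position']+R[:,2]*19
q=i['view']@np.append(p,1);u,v=i['cx']+f*q[0]/-q[2],i['cy']-f*q[1]/-q[2]
print('tip in crop',(u-200)*5,(v-130)*5)
E
```

```text
-60 4 [50. 50. 51. 51. 52.]
-40 13 [50. 50. 51. 52. 53.]
-30 26 [50. 51. 52. 52. 53.]
-20 7 [50. 51. 51. 52. 53.]
-10 10 [49. 51. 51. 52. 53.]
0 29 [50. 51. 52. 52. 54.]
10 21 [50. 51. 52. 52. 53.]
20 26 [ 51.  53. 107. 182. 194.]
30 57 [ 52.  67. 162. 182. 195.]
40 146 [ 27.  38.  48.  69. 186.]
50 194 [ 27.  67.  82.  97. 176.]
60 205 [ 12.  22. 156. 196. 203.]
tip in crop 341.3224557310076 342.0749603320172
```

Run:
```python
from h import *
import bench
print(tip_extent, observe()['position'])
for c in ['scene']:
    i=camera_info(c);a,d=camera(c);P=pts(c,d,i)
    cs,sn=np.cos(np.radians(25.3)),np.sin(np.radians(25.3))
    for v in range(176,214,2):
        p=P[v,269];e=p-[557.3,23.6,0]
        print(v,a[v,269],np.round([e[0]*cs+e[1]*sn,-e[0]*sn+e[1]*cs,p[2]],1),d[v,269].round())
```

```text
19.0 [594.67506574  40.13761442  44.12576551]
176 [12 13 13] [ 80.  -24.5 143.6] 934.0
178 [14 13 14] [ 77.  -22.4 134.1] 944.0
180 [12  9 11] [50.9 -6.9 98.6] 990.0
182 [10 10 11] [49.9 -6.2 91.1] 996.0
184 [11 11 13] [50.3 -6.1 84.9] 1001.0
186 [12 12 14] [50.6 -6.1 78.6] 1005.0
188 [12 11 12] [49.8 -5.4 71.1] 1011.0
190 [13 12 11] [49.  -4.7 63.4] 1017.0
192 [81 80 77] [45.  -2.1 51.7] 1029.0
194 [88 88 85] [47.8 -3.6 48.2] 1029.0
196 [88 88 84] [45.9 -2.2 38.9] 1038.0
198 [87 87 84] [47.2 -2.8 33.4] 1040.0
200 [83 73 61] [27.5  9.1  1.9] 1079.0
202 [98 76 52] [34.5  5.2  3.2] 1073.0
204 [96 73 49] [57.1 -7.9 24.2] 1039.0
206 [94 73 49] [59.9 -9.3 20.5] 1040.0
208 [86 66 45] [59.7 -9.  13.1] 1045.0
210 [84 64 43] [58.9 -8.2  4.6] 1052.0
212 [91 78 65] [61.8 -9.7  1. ] 1052.0
```

Run:
```python
from h import *
s=observe();print(s['clock'],s['position'],np.round(s['joint_positions'],3),np.round(s['joint_efforts'],2))
i=camera_info('wrist');print(np.linalg.inv(i['view'])[:3,3], i['fovy'])
a,d=camera('wrist');P=pts('wrist',d,i)
z=P[...,2][d>0];h,e=np.histogram(z,bins=np.arange(-60,200,4));print([(int(e[k]),int(h[k])) for k in np.argsort(-h)[:8]])
cs,sn=np.cos(np.radians(25.3)),np.sin(np.radians(25.3))
for v in range(10,240,20):
    p=P[v,258];q=p-[557.3,23.6,0];print(v,a[v,258],np.round([q[0]*cs+q[1]*sn,-q[0]*sn+q[1]*cs,p[2]],1))
t,dt=camera('top');T=pts('top',dt)
k=(np.hypot(T[...,0]-595,T[...,1]-40)<60)&(dt>0);print('top gripper zs',np.percentile(T[k][:,2],[5,25,50,75,95]))
cv2.imwrite('pics/w5.png',cv2.cvtColor(a,cv2.COLOR_RGB2BGR))
```

```text
8.5 [594.69029869  40.1168145   44.14556136] [ 0.46   0.427 -0.697  1.749  0.307  1.077 -1.469] [ 0.000e+00 -4.360e+01 -8.050e+00 -2.687e+01 -3.000e-02 -7.000e-02
  0.000e+00]
[670.7415326   76.51193091 222.19603331] 65.9611237895721
[(-4, 90017), (0, 16028), (20, 13237), (152, 10582), (144, 9066), (168, 8439), (164, 7012), (28, 6231)]
10 [238 235 230] [180.6  -0.5  -0.7]
30 [242 240 235] [168.6  -0.5   0.3]
50 [241 239 234] [156.6  -0.5  -0.7]
70 [142 137 133] [144.1  -0.5  -2.4]
90 [139 135 131] [130.8  -0.5  -0.9]
110 [137 133 127] [117.1  -0.6  -1.2]
130 [134 130 125] [102.9  -0.6  -0.4]
150 [144 139 134] [88.  -0.6 -0.8]
170 [137 132 126] [72.5 -0.6 -0.9]
190 [95 73 50] [60.2 -0.6 11.5]
210 [139 107  73] [40.  -0.6  0.5]
230 [74 75 72] [49.7 -0.6 59.3]
top gripper zs [451.90817121 467.28677438 479.09010719 488.50073749 501.52146931]
```

View pics/w5.png

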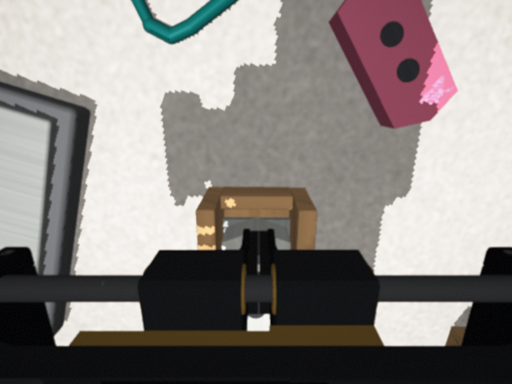

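Both cameras put the fingertips at z≈59, well above the 25 mm implied by the reported TCP. The finger has not touched anything yet, which fits the zero force. So the tips sit about 34 mm higher than reported, and I'll find contact by force from here.

Emit:
{"fn": "drive_tool", "kwargs": {"moves": [[0,0,-0.2,0,0,0,255],[0,0,-0.4,0,0,0,255],[0,0,-0.6,0,0,0,255],[0,0,-0.6,0,0,0,255]]}}

```text
clock: 9.0
position: [594.3, 40.0, 37.6]
eef_rot: [[0.904, 0.428, -0.001], [0.428, -0.904, -0.0], [-0.001, -0.0, -1.0]]
wrist_force: [0.9, 1.2, -0.1]
grip_width: 0.5
```

Emit:
{"fn": "drive_tool", "kwargs": {"moves": [[0,0,-0.2,0,0,0,255],[0,0,-0.3,0,0,0,255],[0,0,-0.3,0,0,0,255]]}}

```text
clock: 9.3
position: [595.0, 40.2, 35.3]
eef_rot: [[0.904, 0.428, 0.001], [0.428, -0.904, 0.0], [0.001, 0.0, -1.0]]
wrist_force: [0.1, 0.5, 1.4]
grip_width: 0.7
```

Emit:
{"fn": "drive_tool", "kwargs": {"moves": [[0,0,-0.2,0,0,0,255],[0,0,-0.3,0,0,0,255],[0,0,-0.3,0,0,0,255]]}}

```text
clock: 9.6
position: [595.6, 40.5, 32.5]
eef_rot: [[0.904, 0.428, 0.002], [0.428, -0.904, 0.001], [0.002, 0.0, -1.0]]
wrist_force: [1.8, 0.9, 3.2]
grip_width: 0.4
```

Emit:
{"fn": "drive_tool", "kwargs": {"moves": [[0,0,-0.2,0,0,0,255],[0,0,-0.4,0,0,0,255],[0,0,-0.6,0,0,0,255],[0,0,-0.8,0,0,0,255],[0,0,-0.8,0,0,0,255]]}}

```text
clock: 10.1
position: [596.1, 40.8, 24.4]
eef_rot: [[0.904, 0.428, 0.003], [0.428, -0.904, 0.001], [0.003, 0.0, -1.0]]
wrist_force: [4.8, 2.2, 3.7]
grip_width: 0.5
```

Emit:
{"fn": "drive_tool", "kwargs": {"moves": [[0,0,-0.2,0,0,0,255],[0,0,-0.4,0,0,0,255],[0,0,-0.4,0,0,0,255]]}}

```text
clock: 10.4
position: [595.7, 40.7, 20.1]
eef_rot: [[0.904, 0.428, 0.002], [0.428, -0.904, 0.001], [0.002, 0.0, -1.0]]
wrist_force: [4.7, 1.6, 3.6]
grip_width: 0.3
```

Emit:
{"fn": "drive_tool", "kwargs": {"moves": [[0,0,-0.15,0,0,0,255],[0,0,-0.3,0,0,0,255],[0,0,-0.3,0,0,0,255]]}}

```text
clock: 10.7
position: [595.8, 40.6, 18.4]
eef_rot: [[0.904, 0.428, 0.002], [0.428, -0.904, 0.0], [0.002, 0.001, -1.0]]
wrist_force: [3.7, 1.4, 10.4]
grip_width: 0.5
```

The force has risen to 10 N, so it is at the stop. One nudge more, then retract, open, and move above the raised end.

Emit:
{"fn": "drive_tool", "kwargs": {"moves": [[0,0,-0.15,0,0,0,255],[0,0,-0.15,0,0,0,255]]}}

```text
clock: 10.9
position: [595.9, 40.6, 18.0]
eef_rot: [[0.904, 0.428, 0.002], [0.428, -0.904, -0.0], [0.002, 0.001, -1.0]]
wrist_force: [0.5, 1.2, 17.8]
grip_width: 0.4
```

Emit:
{"fn": "drive_tool", "kwargs": {"moves": [[0,0,0.7,0,0,0,255],[0,0,2.5,0,0,0,255],[0,0,6,0,0,0,200],[-1,-0.5,10,0,0,0,0],[-6,-2.8,11,0,0,0,0],[-8,-3.8,12,0,0,0,0],[-8,-3.8,12,0,0,0,0],[-8,-3.8,12,0,0,0,0]]}}

```text
clock: 11.7
position: [513.1, 0.9, 134.7]
eef_rot: [[0.905, 0.426, -0.003], [0.426, -0.905, -0.001], [-0.003, 0.0, -1.0]]
wrist_force: [-0.8, -0.7, 0.1]
grip_width: 40.7
```

Run:
```python
from h import *
s=observe();print(s['clock'],s['position'],s['grip_width'],s['wrist_force'])
a,d=prof('wrist')
prof('top');prof('scene')
cv2.imwrite('pics/w6.png',cv2.cvtColor(a,cv2.COLOR_RGB2BGR))
```

```text
11.7 [513.13013987   0.8735635  134.69480439] 40.65521845716289 [-0.77756288 -0.73040285  0.06163006]
-60 321 [50. 51. 51. 52. 52.]
-50 351 [38. 44. 49. 50. 52.]
-40 224 [55. 61. 65. 70. 72.]
-30 3273 [ 69. 247. 249. 251. 261.]
-20 8953 [235. 238. 255. 259. 262.]
-10 524 [55. 56. 57. 58. 59.]
0 516 [49. 51. 52. 53. 54.]
10 482 [44. 45. 46. 47. 49.]
20 477 [39. 40. 41. 42. 43.]
30 477 [33. 34. 35. 36. 38.]
40 354 [28. 30. 30. 31. 32.]
50 280 [15. 23. 23. 24. 24.]
60 239 [22. 23. 23. 23. 24.]
0 7 [50. 50. 52. 53. 56.]
10 46 [45. 46. 48. 49. 50.]
20 57 [39. 41. 43. 44. 45.]
30 59 [34. 36. 37. 39. 41.]
40 51 [28. 30. 32. 33. 35.]
50 36 [ 6. 21. 23. 26. 28.]
60 35 [21. 24. 24. 25. 27.]
-60 65 [ 51.  52. 258. 276. 291.]
-50 41 [ 51. 261. 275. 284. 293.]
-40 35 [ 72. 269. 275. 286. 294.]
-30 134 [ 67.  70. 255. 290. 296.]
-20 345 [ 63. 247. 262. 274. 287.]
-10 83 [ 55.  57.  59.  61. 236.]
0 64 [49. 50. 51. 53. 56.]
10 60 [45. 46. 47. 49. 50.]
20 70 [38. 40. 41. 43. 45.]
30 72 [ 9. 33. 35. 37. 38.]
40 72 [16. 28. 30. 31. 33.]
50 20 [21. 22. 23. 24. 26.]
60 91 [ 7. 12. 18. 22. 24.]
```

View pics/w6.png

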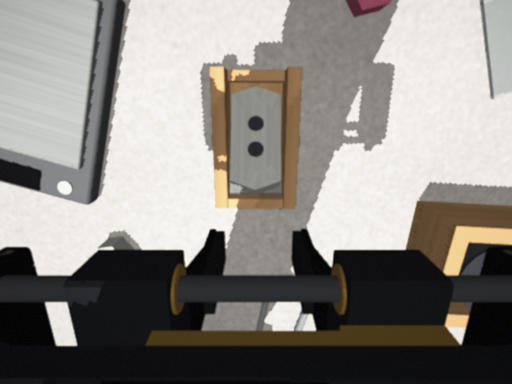

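It stays tipped: the depth profile falls about 5.3 mm per 10 mm, which is 28°. The -x end is at 72 mm. Now I go over local x=-24 with open jaws.

Emit:
{"fn": "drive_tool", "kwargs": {"moves": [[1,0.5,0,0,0,0,0],[2.1,1.1,0,0,0,0,0],[2.1,1.1,0,0,0,0,0],[2.1,1.1,-1.5,0,0,0,0],[2.1,1.1,-4,0,0,0,0],[2.1,1.1,-6,0,0,0,0],[2.1,1.1,-6,0,0,0,0],[2.1,1.1,-6,0,0,0,0]]}}

```text
clock: 12.65
position: [535.1, 13.2, 75.0]
eef_rot: [[0.904, 0.428, -0.001], [0.428, -0.904, 0.0], [-0.001, -0.001, -1.0]]
wrist_force: [-0.0, 0.3, 0.3]
grip_width: 87.0
```

Emit:
{"fn": "drive_tool", "kwargs": {"moves": [[0,0,-1.5,0,0,0,0],[0,0,-3,0,0,0,0],[0,0,-3.6,0,0,0,0],[0,0,-3.6,0,0,0,0]]}}

```text
clock: 13.05
position: [534.5, 13.1, 38.2]
eef_rot: [[0.904, 0.428, -0.003], [0.428, -0.904, 0.0], [-0.002, -0.001, -1.0]]
wrist_force: [-0.3, 0.1, -0.4]
grip_width: 87.1
```

Emit:
{"fn": "drive_tool", "kwargs": {"moves": [[0,0,0,0,0,0,255],[0,0,0,0,0,0,255],[0,0,0,0,0,0,255],[0,0,0,0,0,0,255],[0,0,0,0,0,0,255],[0,0,0,0,0,0,255],[0,0,0,0,0,0,255],[0,0,0,0,0,0,255]]}}

```text
clock: 13.85
position: [535.7, 13.2, 39.7]
eef_rot: [[0.904, 0.428, 0.0], [0.428, -0.904, -0.0], [0.0, 0.0, -1.0]]
wrist_force: [0.3, 0.9, -0.0]
grip_width: 43.5
```

Gripped at 43.5 mm, which matches the 44 mm flats. Lifting gently.

Emit:
{"fn": "drive_tool", "kwargs": {"moves": [[0,0,0.4,0,0,0,255],[0,0,0.9,0,0,0,255],[0,0,1.5,0,0,0,255],[0,0,2.2,0,0,0,255],[0,0,3,0,0,0,255],[0,0,4,0,0,0,255],[0,0,5.5,0,0,0,255],[0,0,7,0,0,0,255],[0,0,8,0,0,0,255],[0,0,8,0,0,0,255]]}}

```text
clock: 14.85
position: [537.1, 13.2, 121.8]
eef_rot: [[0.904, 0.427, 0.004], [0.427, -0.904, -0.001], [0.003, 0.002, -1.0]]
wrist_force: [0.6, 0.5, -1.1]
grip_width: 43.6
```

Run:
```python
from h import *
s=observe();print(s['clock'],s['position'],s['grip_width'],s['wrist_force'],s['torque'])
a,d=prof('wrist')
b,_=prof('scene')
cv2.imwrite('pics/s7.png',cv2.resize(np.hstack([a[90:,100:400],b[60:,150:400][:294]])[:,:,::-1] if 0 else b[50:240,170:380,::-1],None,fx=3,fy=3))
```

```text
14.85 [537.10607732  13.15470952 121.80409987] 43.55828331509827 [ 0.55319433  0.47495175 -1.07869579] [-0.021315   -0.01972806  0.06219554]
-30 1055 [149. 150. 151. 152. 153.]
-20 1235 [143. 144. 146. 147. 148.]
-10 1170 [138. 139. 140. 141. 142.]
0 9676 [137. 237. 243. 246. 249.]
10 3736 [128. 220. 223. 225. 226.]
20 1072 [121. 123. 124. 125. 126.]
30 1012 [116. 117. 118. 119. 120.]
40 893 [111. 112. 113. 114. 115.]
50 294 [ 22.  23.  23.  24. 109.]
60 238 [22. 23. 23. 23. 24.]
-60 20 [49. 50. 51. 52. 52.]
-50 34 [ 46.  48.  49.  52. 221.]
-40 81 [ 45.  49. 237. 258. 275.]
-30 121 [ 41. 146. 149. 152. 271.]
-20 149 [ 34.  80. 144. 147. 271.]
-10 127 [ 29.  31. 136. 139. 142.]
0 460 [ 27. 224. 250. 266. 279.]
10 195 [ 19. 125. 129. 221. 297.]
20 118 [ 13.  15. 121. 123. 125.]
30 121 [  8.  12. 115. 117. 120.]
40 81 [ 99. 108. 110. 112. 114.]
50 22 [ 22.  23.  24.  26. 108.]
60 89 [ 9. 13. 19. 23. 25.]
```

View pics/s7.png

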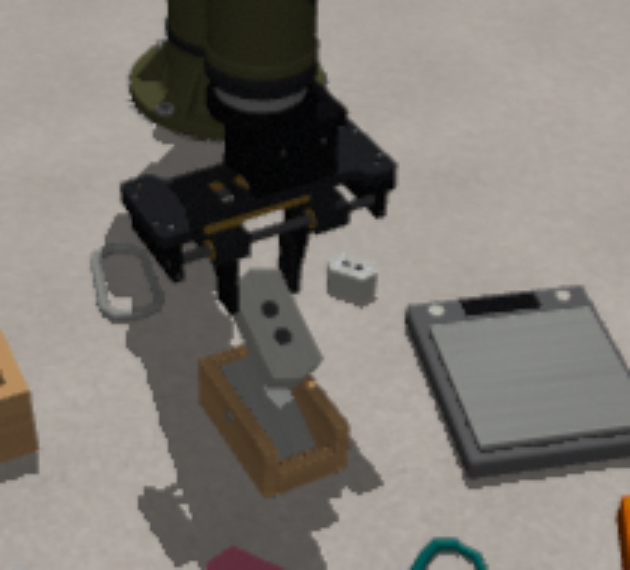

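The chock hangs clear of the nest in the jaws at about 28.5°. Next I carry it over the pan, levelling it on the way.

Emit:
{"fn": "drive_tool", "kwargs": {"moves": [[-0.2,1.5,0,0,0,0,255],[-0.6,4,0,0.02,-0.04,0,255],[-1.1,7,0,0.05,-0.1,0,255],[-1.6,10.5,0,0.08,-0.17,0,255],[-2.2,14,0,0.11,-0.24,0,255],[-2.7,17.5,0,0.15,-0.31,0,255],[-3.2,20,0,0.18,-0.38,0,255],[-3.6,22,0,0.2,-0.43,0,255],[-3.7,23,0,0.214,-0.452,0,255],[-3.7,23,0,0.214,-0.452,0,255]]}}

```text
clock: 15.95
position: [495.7, 244.9, 117.9]
eef_rot: [[0.793, 0.431, 0.43], [0.379, -0.902, 0.205], [0.477, 0.0, -0.879]]
wrist_force: [-0.2, 0.2, -0.3]
grip_width: 43.8
```

Emit:
{"fn": "drive_tool", "kwargs": {"moves": [[0,0,-0.5,0,0,0,255],[0,0,-1.5,0,0,0,255],[0,0,-2.5,0,0,0,255],[0,0,-3,0,0,0,255],[0,0,-3,0,0,0,255],[0,0,-3,0,0,0,255]]}}

```text
clock: 16.55
position: [498.7, 243.0, 89.4]
eef_rot: [[0.794, 0.427, 0.433], [0.374, -0.904, 0.205], [0.479, -0.001, -0.878]]
wrist_force: [0.7, -0.7, -2.0]
grip_width: 43.6
```

```bash
cat >> h.py <<'E'
def plane(cam):
    i=camera_info(cam);a,d=camera(cam);P=pts(cam,d,i)
    for r in pinpoint('chock_mid',cam)[:2]: print(cam,'pin',np.round(r['xyz'],1),round(r['conf'],2))
    for r in silhouettes('chock_mid',cam)[:3]:
        q=P[r['region']&(d>0)]; c=np.median(q,0)
        if abs(c[0]-518)>70 or abs(c[1]-252)>70: continue
        q=q[np.linalg.norm(q-c,axis=1)<60]
        A=np.c_[q[:,:2]-c[:2],np.ones(len(q))];w=np.ones(len(q),bool)
        for _ in range(6):
            k=np.linalg.lstsq(A[w],q[w,2],rcond=None)[0];w=abs(A@k-q[:,2])<3
        print(cam,round(r['conf'],2),len(q),w.sum(),'c',c.round(1),'slopes deg',np.degrees(np.arctan(k[:2])).round(1),'z',k[2].round(1),cv2.minAreaRect(q[w][:,:2].astype(np.float32)))
    return a
E
python3 - <<'E'
from h import *
s=observe();print(s['clock'],s['position'],np.round(s['eef_rot'],3).tolist(),s['grip_width'],s['wrist_force'])
plane('wrist');plane('top');a=plane('scene')
cv2.imwrite('pics/s8.png',cv2.resize(a[50:240,200:410,::-1],None,fx=3,fy=3))
E
```

```text
16.55 [498.73011684 242.96760748  89.36716652] [[0.794, 0.427, 0.433], [0.374, -0.904, 0.205], [0.479, -0.001, -0.878]] 43.5722887061871 [ 0.72204637 -0.70690176 -1.97974567]
wrist pin [696.7 309.8  10.5] 0.94
wrist 0.67 10529 10508 c [513.6 250.9 111.7] slopes deg [-0.4  0.1] z 111.7 ((517.5551147460938, 252.55093383789062), (92.76370239257812, 44.12075424194336), 25.985591888427734)
top pin [517.6 251.7  96.7] 0.94
top pin [698.3 311.   19.5] 0.71
top 0.58 709 591 c [523.6 252.2 112.7] slopes deg [-0.  -0.5] z 113.0 ((523.5665893554688, 253.67266845703125), (82.42810821533203, 45.13941192626953), 24.05623435974121)
scene pin [517.  249.7 100. ] 0.88
scene pin [732.1  12.   11.2] 0.75
```

View pics/s8.png

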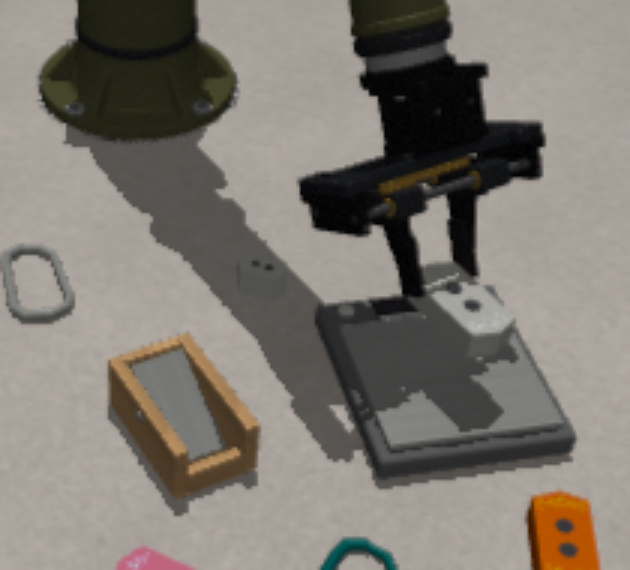

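Level to within 0.5°, centred at (517.5, 252.5) over the pan, bottom at about 88 mm. I'll lower about 54 mm, then feel for contact.

Emit:
{"fn": "drive_tool", "kwargs": {"moves": [[0,0,-1,0,0,0,255],[0,0,-2.5,0,0,0,255],[0,0,-4,0,0,0,255],[0,0,-4.8,0,0,0,255],[0,0,-5.1,0,0,0,255],[0,0,-5.3,0,0,0,255],[0,0,-5.3,0,0,0,255],[0,0,-5.3,0,0,0,255]]}}

```text
clock: 17.8
position: [498.9, 243.2, 36.9]
eef_rot: [[0.793, 0.428, 0.434], [0.375, -0.904, 0.205], [0.48, 0.0, -0.877]]
wrist_force: [0.6, 0.5, -1.5]
grip_width: 43.6
```

Emit:
{"fn": "drive_tool", "kwargs": {"moves": [[0,0,-0.1,0,0,0,255],[0,0,-0.2,0,0,0,255],[0,0,-0.2,0,0,0,255]]}}

```text
clock: 18.1
position: [498.6, 243.1, 34.5]
eef_rot: [[0.793, 0.428, 0.433], [0.375, -0.904, 0.205], [0.479, 0.0, -0.878]]
wrist_force: [-0.4, 0.1, -2.1]
grip_width: 43.5
```

Emit:
{"fn": "drive_tool", "kwargs": {"moves": [[0,0,-0.05,0,0,0,255],[0,0,-0.1,0,0,0,255],[0,0,-0.1,0,0,0,255]]}}

```text
clock: 18.4
position: [498.6, 243.1, 33.5]
eef_rot: [[0.793, 0.428, 0.433], [0.375, -0.904, 0.205], [0.479, -0.0, -0.878]]
wrist_force: [-0.2, 0.2, -1.3]
grip_width: 43.3
```

Expected contact is at about 32–33; going on in 1 mm steps.

Emit:
{"fn": "drive_tool", "kwargs": {"moves": [[0,0,-0.05,0,0,0,255],[0,0,-0.1,0,0,0,255],[0,0,-0.1,0,0,0,255]]}}

```text
clock: 18.7
position: [499.0, 243.3, 33.0]
eef_rot: [[0.793, 0.428, 0.434], [0.375, -0.904, 0.205], [0.48, 0.0, -0.877]]
wrist_force: [-3.3, -1.8, 3.7]
grip_width: 43.8
```

Emit:
{"fn": "drive_tool", "kwargs": {"moves": [[0,0,-0.05,0,0,0,255],[0,0,-0.1,0,0,0,255],[0,0,-0.1,0,0,0,255]]}}

```text
clock: 19.0
position: [499.8, 243.7, 32.9]
eef_rot: [[0.792, 0.428, 0.435], [0.376, -0.904, 0.205], [0.481, 0.001, -0.877]]
wrist_force: [-8.9, -3.7, 14.7]
grip_width: 43.6
```

Contact made at 15 N. I'll ease off 1 mm, open, and back out along the tool axis.

Emit:
{"fn": "drive_tool", "kwargs": {"moves": [[0,0,0.1,0,0,0,255],[0,0,0.1,0,0,0,90],[0,0,0.1,0,0,0,60],[0,0,0.1,0,0,0,30],[0,0,0.1,0,0,0,0],[0,0,0.1,0,0,0,0],[0,0,0.1,0,0,0,0]]}}

```text
clock: 19.7
position: [498.6, 243.1, 32.6]
eef_rot: [[0.793, 0.428, 0.433], [0.375, -0.904, 0.205], [0.479, -0.0, -0.878]]
wrist_force: [-0.5, -0.3, -0.5]
grip_width: 83.1
```

Emit:
{"fn": "drive_tool", "kwargs": {"moves": [[-0.5,-0.25,1,0,0,0,0],[-1.5,-0.7,3,0,0,0,0],[-3,-1.4,6,0,0,0,0],[-4.5,-2.1,9,0,0,0,0],[-5.5,-2.6,12,0,0,0,0],[-5.5,-2.6,12,0,0,0,0],[-5.5,-2.6,12,0,0,0,0]]}}

```text
clock: 20.4
position: [457.9, 226.1, 141.0]
eef_rot: [[0.792, 0.432, 0.431], [0.38, -0.902, 0.205], [0.478, 0.001, -0.879]]
wrist_force: [-0.8, 0.2, 0.9]
grip_width: 87.2
```

Run:
```python
from h import *
s=observe();print(s['clock'],s['position'],s['grip_width'],s['wrist_force'])
plane('wrist');plane('top');a=plane('scene')
cv2.imwrite('pics/s9.png',cv2.resize(a[50:240,200:410,::-1],None,fx=3,fy=3))
```

```text
20.4 [457.86981868 226.07858045 140.95064636] 87.19766320919592 [-0.83379087  0.21045888  0.88451736]
wrist pin [698.6 313.2  11.7] 0.95
wrist pin [515.2 250.5  41.8] 0.59
wrist 0.89 4052 3878 c [514.2 251.1  55.4] slopes deg [-0. -0.] z 55.4 ((516.4752197265625, 252.23553466796875), (95.62510681152344, 44.03852081298828), 26.11490821838379)
top pin [732.5   7.5  12.3] 0.84
top pin [694.4 311.6  12.8] 0.65
top 0.56 766 583 c [517.8 249.1  55.8] slopes deg [-0.3  0.1] z 56.0 ((517.6124877929688, 251.2126007080078), (94.59717559814453, 44.8674430847168), 25.66872215270996)
scene pin [696.6 309.4  12.2] 0.88
scene pin [733.6   9.5   8.5] 0.75
scene 0.64 607 406 c [526.6 247.   54.5] slopes deg [-2.2  2.9] z 54.5 ((519.9171142578125, 250.25485229492188), (94.59799194335938, 44.73435592651367), 25.972984313964844)
```

View pics/s9.png

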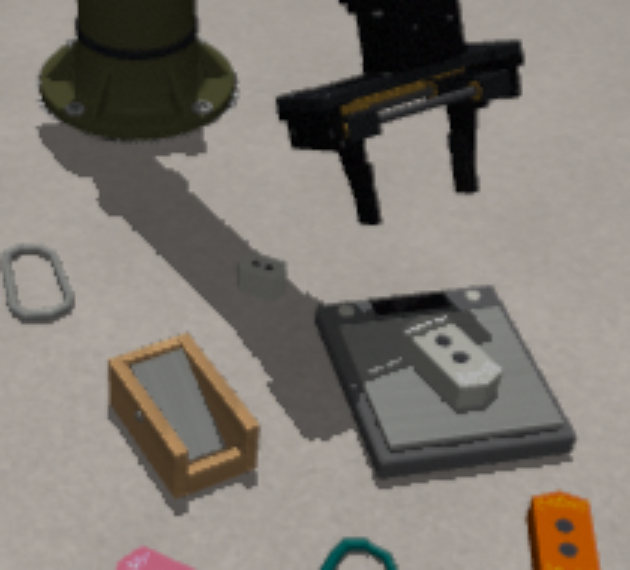

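The chock lies flat on the pan, top at 55.5 mm (pan 32 + 24). It is centred at about (517, 252) and the gripper is well clear. Handing in.

```bash
python3 -c "
from bench import *
print(close_job())"
```

```text
the job is handed in; nothing more can be done
None
```

The chock is lying flat on the bench scale's pan, released, and I handed the job in at about 20.5 s of the 51 s allowed. I pressed its notched end down until the force rose to 18 N and it stayed tipped at about 28°. I then gripped it by the raised end, lifted it out, levelled it on the way over and set it down with about 15 N of contact force.

**Last checks:**
- **Flatness:** the wrist and top cameras showed the top face level within 0.5°, at 55.5 mm. That fits the 32 mm pan plus the 24 mm chock. The scene camera read a 2–3° slope from fewer points.
- **Centring:** the chock's centre measured about (517, 252), within a few millimetres of the pan centre found at the start.
- **Clearance:** the gripper was open and well clear of everything.

**What disagreed:**
- **Reported tool height:** by contact and by both cameras, the fingertips sat about 35 mm higher than the reported tool position and `tip_extent` imply. My first press attempts never touched the chock because of this, and I misread one picture of them as tipped. I then pressed by force and allowed for the offset.
- **Point network:** near the end it mostly reported the look-alikes, so I relied on the depth and silhouette fits at the pan.

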